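Inch the band saw: release its emergency stop and hold the enabling lever half down

TASK

The band saw is to be inched for a blade check, but its emergency stop has been knocked in: pull the red mushroom knob on the yellow box straight up as far as it goes and leave it out. Then press the yellow enabling lever down half way, so that its black pointer stands in the green field (never on down into the red field, which trips the machine), hold it there without a break for three seconds and finish while still holding it there with the gripper. Leave the tools and other things lying about where they are.

Things in the scene. Friction and masses are not known exactly. Their poses are not given: they have to be found in the camera images.
- stop_box: Emergency stop box, fixed to the bench: yellow block 76 x 76 mm, 62 mm high, on a dark 92 mm square plate. Origin at the centre of its underside, on the bench top. z up. It may stand at any of three spots, turned up to 0.4 rad.
- stop_head (a point): Centre of the red mushroom head on the yellow box: 42 mm across, straight sides 14 mm high, domed top 13 mm above this point, underside 10 mm below it. Pushed in, the underside is 18 mm above the box top; a black collar 34 mm across, 10 mm high, surrounds the shaft. z up. Pull it straight up by its sides.
- stop_knob (a joint): Travel of the red mushroom head, m: 0 pushed in, 0.012 pulled up to its hard stop; starts at 0 to 0.003. Counts as out above 0.010. A friction detent with a light spring: pulling takes about 8 N; it stays where it is left unless pushed with some 4 N or more.
- inch_box: Lever station, fixed: grey block 96 x 210 mm (x by y), 60 mm high, on a dark 120 x 230 mm plate; turned up to 0.4 rad, at one of three spots. Origin: centre of its underside. Hinge axis parallel to x at y = -60, z = 85 mm; the yellow lever reaches from it to +y. A scale plate (white, green, white, red from the top), 4 mm thick, stands at x = -14, y = 70 to 105 mm, up to z = 155 mm.
- inch_lever (a joint): Angle the yellow lever is pressed down, rad: 0 released (it rises 0.42 rad above level towards its free end), 0.40 right down on its stop. Green field 0.15 to 0.25, where the black pointer at its end shows; red above 0.32: it trips. A spring returns it: pressed at the pad, 3 N to start, about 7 N at 0.20, 10.5 N at the stop.
- lever_pad (a point): Place to press from above: centre of the top of the black rubber pad (44 x 46 mm) on the yellow lever (50 mm wide, 130 long, 10 thick), 105 mm from the hinge axis. It moves with the lever: 134 mm above the bench when released, 20 mm lower in mid-green (about 1 mm per 0.01 rad). Axes: the station's when released.
- start_box: Bystander, fixed: grey box 76 x 120 mm, 62 mm high, with a green and a black push button 9 mm high on top. Not used. Origin at the centre of its underside. Stands at one of the three spots.
- screwdriver: Bystander, loose: screwdriver 200 mm long with a red handle, lying flat. Not to be moved.
- wrench: Bystander, loose: steel wrench 170 mm long, lying flat. Not to be moved.
- spray_can: Bystander, loose: upright can 52 mm across, 150 mm high, blue label. Origin at its underside. Not to be moved.
- tape_roll: Bystander, loose: orange roll 90 mm across, 25 mm high, lying flat. Not to be moved.
- offcut: Bystander, loose: wooden offcut 70 x 110 x 28 mm, lying flat. Not to be moved.
- mug: Bystander, loose: blue mug 76 mm across, 90 mm high, upright. Origin at its underside. Not to be moved.
Things that resemble listed ones, but are neither listed nor needed, are in the scene too. There is more than one size of the stop_box; the job needs the larger.

How it is judged:
By the outcome, as a careful person would: the job done as asked, in the order asked, and still so for the second after the job is handed in, while the arm keeps its last pose, push and grip.
It also fails if it takes over 54 s, if anything falls off the work surface, if the arm or the gripper's body presses on something with over 40 N, if the wrist force passes 120 N, or if a joint passes its speed limit or range.

ROBOT

A 7-joint arm with a two-finger parallel gripper is mounted at the origin on the work surface. World frame = base frame: x ahead of the robot, y to its left, z up, the work surface at z = 0. Lengths are in m, angles in rad, forces in N, time in s.
With the tool pointing down it reaches from about 0.4 to 0.85 m from the base axis. Payload 4.5 kg.
Tool frame: the origin (TCP) lies between the finger pads; the fingertips stand 11 mm ahead of it and the grasp point (between the pads) lies 8 mm behind it (r.nose_length is the distance from the TCP to the fingertips, in m); z points along the fingers, y is the line along which they close (so a half turn about z gives the same grasp; the last joint's range is limited). The gripper opens to 88 mm and grips with 3 to 60 N. Pads are 18 mm wide; open, the fingers measure 123 mm over their backs; the gripper's body (75 mm by 187 mm) begins 45 mm behind the grasp point.
Start: joints at [-1.146, 0.689, -0.195, 1.565, 0.157, 0.902, -0.215], TCP at [0.238, 0.578, 0.226] pointing down, gripper open.
Joint ranges: [-3.01, 3.01], [-0.46, 2.08], [-1.47, 1.51], [0.13, 2.56], [-1, 4.14], [0.04, 2.09], [-2.66, 2.66]. Speed limits (rad/s): [2.57, 2.57, 3.14, 3.14, 3.14, 3.14, 3.14].

INTERFACE

Orientations are given as a unit quaternion [x, y, z, w].
In Python, from plant import get_state, snapshot, camera_model, r gives the robot as it stands.
- The arm moves only by the shell command python3 -m inch 'ROWS' [FORCE]. ROWS is text: rows parted by semicolons, each of 7 numbers parted by spaces: the opening, from -1 (shut) to 1 (fully open), then the shift along the tool's x, y, z in m, then the turn, a rotation vector about the tool's x, y, z in rad. A call has 1 to 20 rows; each row shifts and turns the commanded pose from where the row before left it, along the tool's axes as they then stand; what a row does not reach is not made up. A row lasts 1/12 s, in which the tool goes at most 41.7 mm and 7.16 degrees, less where a joint would pass 70% of its speed; a pose out of reach is approached as far as the arm can. A call is refused whole if a number of a shift passes 0.0417 or a number of a turn 0.125, either way. A call with a gripper value outside its range is refused whole. The fingers move at their own pace and stop on an object; FORCE is the grip in N (left out, the last holds). Time passes only in rows, so rows that do not move let the fingers close. It gives the time, the measured TCP pose, the force, the opening and the grip force at its end, in the units of the state.
- get_state(): the state, without advancing time (a new reading comes with each control period).
- snapshot(name): name is "scene" or "top" or "wrist"; returns (picture, depth): 400x640x3 uint8, red, green, blue; 400x640 float32, m along the optical axis (not along the pixel's ray), 0 where there is no reading.
- camera_model(name): a dict with "intrinsics" (3x3 intrinsics, pixels), "view" (4x4, takes a point from world to camera coordinates). Camera axes: x right, y down, z forward; pixel columns grow to the right and rows downward; lengths in m; the calibration is good to about 2 mm. The wrist camera is an equidistant fisheye: a pixel r from the principal point sees the ray r / f radians off the axis. A picture is of the moment at which its call begins: read the wrist's pose just before it. camera_model takes no time and is no camera call; for the wrist camera it gives the pose at the moment of the call.
- r.finish_job(): hands the job in; it is judged then, once.
The state is a dict: "clock": time; "q": joint angles; "qd": joint speeds; "joint_torque": joint torques, N m; "tool_pos": TCP position; "eef_rot": TCP orientation; "contact_force": force on the tool from outside, world axes, zero at the start; "moment": the same for the moment, N m; "opening": opening from 0.0 (shut) to 1.0 (fully open); "finger_force": force on a finger pad.
Only numpy, scipy, OpenCV 4.12 (cv2) and the standard library are available. Lean on these libraries where they do the work, as an engineer would, in place of code of your own. Each camera call takes 0.05 s, during which the arm holds its last target. There are 200 camera calls.

## Working session

There is one attempt and no reset: what is moved stays moved. The work goes in short steps, Python scripts to look and compute and a shell command to move; the robot and the scene stay as the last step left them, time stands still between calls to the robot, and variables do not carry over. Pictures are saved under pics/ and viewed, at most 10 in all, crops included, and the job is handed in when it is done.

```bash
mkdir -p pics; ls; python3 - <<'E'
from plant import *
import cv2,numpy as np
s=get_state();print(s['clock'],s['tool_pos'],s['eef_rot'],s['contact_force'],s['opening'])
for n in('scene','top'):
    p,d=snapshot(n);np.savez('/tmp/%s.npz'%n,p=p,d=d);cv2.imwrite(f'pics/{n}0.png',p[:,:,::-1])
    c=camera_model(n);print(n,c['intrinsics'],c['view'])
E
```

```text
pics
0.0 [0.23789127 0.57724272 0.22471938] [ 1.94133279e-01  9.80974739e-01 -9.05268787e-04 -1.09160670e-04] [-0.91124385 -0.30084937 -0.39285634] 1.0007472212720379
scene [[497.07779034   0.         325.24177822]
 [  0.         497.07779034 201.84284128]
 [  0.           0.           1.        ]] [[-0.09029857  0.99578391 -0.01614248  0.02900683]
 [ 0.56248354  0.03761714 -0.82595231 -0.22478044]
 [-0.82186279 -0.0836622  -0.56350883  1.67500048]
 [ 0.          0.          0.          1.        ]]
top [[482.85017998   0.         321.06601445]
 [  0.         482.85017998 203.48077956]
 [  0.           0.           1.        ]] [[ 0.00506155 -0.99968301  0.02466309 -0.0153484 ]
 [-0.98411569 -0.00935643 -0.17728161  0.55313847]
 [ 0.17745617 -0.02337401 -0.98385109  1.35237863]
 [ 0.          0.          0.          1.        ]]
```

View pics/top0.png

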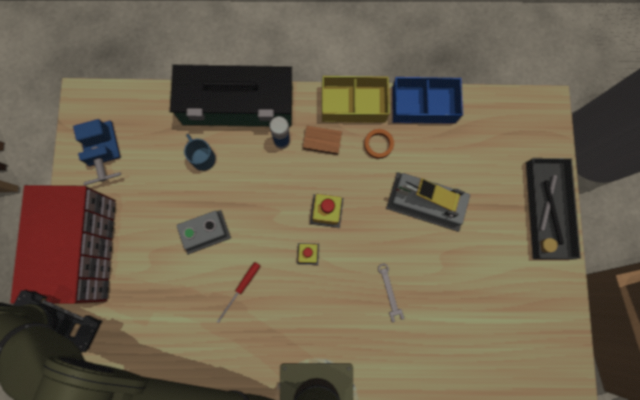

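View pics/scene0.png

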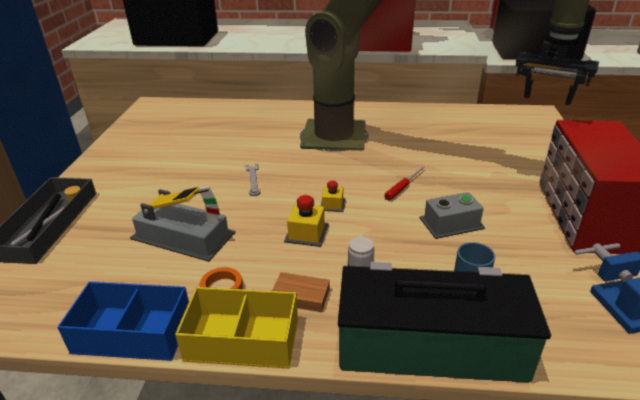

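Top view: two yellow stop boxes with red knobs, one at about (327,208) and a smaller one at (308,253). The larger fits the 76 mm box. The lever station is at (430,200) with its black pad at about (428,190). The scene view shows the large box at (306,220) and the station at (183,220). I'll measure these and confirm in one enlarged crop.

```bash
cat > h.py <<'E'
import cv2,numpy as np
from plant import camera_model
def load(n):
    z=np.load('/tmp/%s.npz'%n); return z['p'],z['d']
def ray(n,u,v,z):
    c=camera_model(n);V=np.array(c['view']);R,t=V[:3,:3],V[:3,3]
    o=-R.T@t;d=R.T@np.linalg.solve(c['intrinsics'],[u,v,1.]);return o+d*(z-o[2])/d[2]
def cloud(n,d):
    c=camera_model(n);K=c['intrinsics'];V=np.array(c['view'])
    v,u=np.mgrid[:400,:640];P=np.stack([(u-K[0][2])/K[0][0]*d,(v-K[1][2])/K[1][1]*d,d],-1)
    return (P-V[:3,3])@V[:3,:3]
def blobs(m,amin=30):
    k,l,s,c=cv2.connectedComponentsWithStats(m.astype(np.uint8))
    return [(l==i,s[i],c[i]) for i in range(1,k) if s[i,4]>=amin]
E
python3 - <<'E'
from h import *
for n in('scene','top'):
    p,d=load(n);h=cv2.cvtColor(p,cv2.COLOR_RGB2HSV);P=cloud(n,d)
    red=((h[...,0]<6)|(h[...,0]>174))&(h[...,1]>170)&(h[...,2]>80)
    yel=(h[...,0]>20)&(h[...,0]<34)&(h[...,1]>150)&(h[...,2]>90)
    for nm,m in(('red',red),('yel',yel)):
        for b,s,c in blobs(m):
            q=P[b&(d>0)]
            if len(q): print(n,nm,s,c.round(1),np.median(q,0).round(3),q.min(0).round(3),q.max(0).round(3))
    # station and box footprint: heights
    if n=='top':
        for lo,hi,(u0,u1,v0,v1) in((.05,.068,(375,480,160,235)),(.05,.068,(300,355,185,235))):
            m=np.zeros(d.shape,bool);m[v0:v1,u0:u1]=1;m&=(P[...,2]>lo)&(P[...,2]<hi)
            q=P[m][:,:2].astype(np.float32);r=cv2.minAreaRect(q);print('rect',r,cv2.boxPoints(r).round(3).tolist())
a=load('top')[0][160:240,300:480];b=load('scene')[0][170:260,120:340]
a=cv2.resize(a,(720,320),interpolation=cv2.INTER_CUBIC);b=cv2.resize(b,(660,270),interpolation=cv2.INTER_CUBIC)
o=np.zeros((590,720,3),np.uint8);o[:320]=a;o[320:,:660]=b;cv2.imwrite('pics/crop1.png',o[:,:,::-1])
E
```

```text
scene red [ 557  120   83   63 3663] [605.4 149.1] [0.426 0.663 0.2  ] [0.271 0.598 0.193] [0.574 0.758 0.204]
scene red [385 178  24  22 216] [396.6 188.4] [0.354 0.2   0.023] [0.299 0.167 0.005] [0.392 0.232 0.029]
scene red [328 181   9   9  61] [332.  184.6] [0.419 0.028 0.069] [0.402 0.017 0.06 ] [0.429 0.038 0.074]
scene red [298 195  15  15 176] [304.8 202.1] [ 0.552 -0.027  0.102] [ 0.525 -0.043  0.086] [ 0.562 -0.009  0.108]
scene yel [ 287  186   56   56 1352] [312.4 217.1] [ 0.565 -0.008  0.043] [ 0.341 -0.083 -0.001] [0.584 0.054 0.086]
scene yel [149 188  49  20 386] [170.1 199. ] [ 0.582 -0.344  0.111] [ 0.381 -0.471 -0.002] [ 0.615 -0.267  0.145]
scene yel [ 175  287  121   82 7529] [239.2 327.9] [ 0.865 -0.108  0.034] [ 0.743 -0.245 -0.002] [ 0.942 -0.009  0.08 ]
top red [  12  186   74  117 6803] [ 49.9 241.7] [0.421 0.673 0.2  ] [0.273 0.596 0.191] [0.565 0.755 0.209]
top red [322 200  12  12 115] [327.3 205.4] [ 0.539 -0.027  0.104] [ 0.522 -0.043  0.096] [ 0.554 -0.013  0.112]
top red [304 249   8   7  37] [307.2 251.9] [0.411 0.028 0.07 ] [0.402 0.017 0.066] [0.4
[... 335 characters left out ...]
14  0.079]
top yel [432 187  25  22 323] [444.3 198. ] [ 0.562 -0.356  0.106] [ 0.536 -0.394  0.085] [ 0.59  -0.316  0.126]
rect ((0.5707170963287354, -0.3337048888206482), (0.21099385619163513, 0.09637832641601562), 72.44145965576172) [[0.49300000071525574, -0.41999998688697815], [0.5849999785423279, -0.4490000009536743], [0.6480000019073486, -0.24799999594688416], [0.5569999814033508, -0.21899999678134918]]
rect ((0.539622962474823, -0.02932540699839592), (0.07595185935497284, 0.0772644504904747), 82.45183563232422) [[0.4959999918937683, -0.06199999898672104], [0.5730000138282776, -0.07199999690055847], [0.5830000042915344, 0.003000000026077032], [0.5059999823570251, 0.013000000268220901]]
```

View pics/crop1.png

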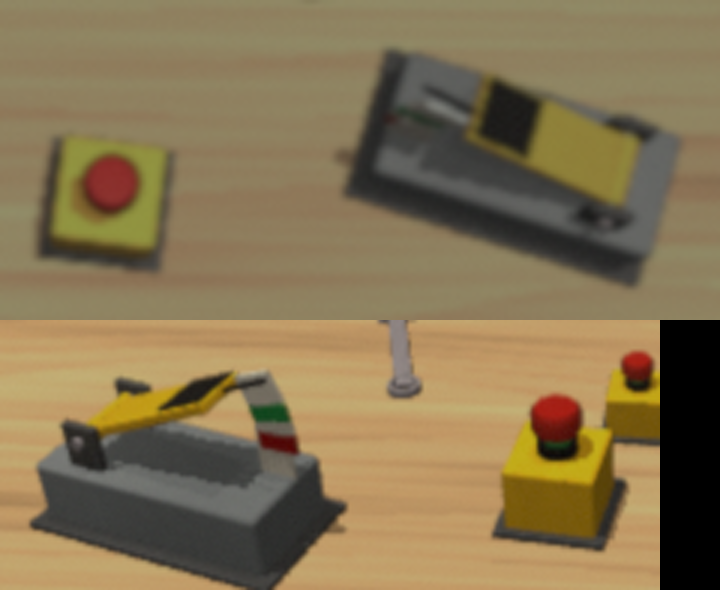

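The crop shows the large box at left with a 42 mm head on a dark collar (76 mm top measured, at (0.540,-0.029)). That is the one the task means; the smaller twin at scene (332,185) is not. The pointer is above the green, so the lever is released.

```bash
python3 -m inch '1 -0.0255 -0.0223 0 0 0 0;1 -0.0255 -0.0223 0 0 0 0;1 -0.0255 -0.0223 0 0 0 0;1 -0.0255 -0.0223 0 0 0 0;1 -0.0255 -0.0223 0 0 0 0;1 -0.0255 -0.0223 0 0 0 0;1 -0.0255 -0.0223 0 0 0 0;1 -0.0255 -0.0223 0 0 0 0;1 -0.0255 -0.0223 0 0 0 0;1 -0.0255 -0.0223 0 0 0 0;1 -0.0255 -0.0223 0 0 0 0;1 -0.0255 -0.0223 0 0 0 0;1 -0.0255 -0.0223 0 0 0 0;1 -0.0255 -0.0223 0 0 0 0;1 -0.0255 -0.0223 0 0 0 0;1 -0.0255 -0.0223 0 0 0 0;1 -0.0255 -0.0223 0 0 0 0;1 -0.0255 -0.0223 0 0 0 0;1 -0.0255 -0.0223 0 0 0 0;1 -0.0255 -0.0223 0 0 0 0'
python3 -m inch '1 0 0 0 0 0 0;1 0 0 0 0 0 0;1 0 0 0 0 0 0'
python3 - <<'E'
from plant import *
from h import *
from scipy.spatial.transform import Rotation as R
s=get_state();c=camera_model('wrist');p,d=snapshot('wrist');cv2.imwrite('pics/w1.png',p[:,:,::-1])
K=np.array(c['intrinsics']);V=np.array(c['view']);print(s['q'],K,V.round(3))
h=cv2.cvtColor(p,cv2.COLOR_RGB2HSV);red=((h[...,0]<6)|(h[...,0]>174))&(h[...,1]>150)&(h[...,2]>60)
A=R.from_quat(s['eef_rot']).as_matrix()
for b,st,cc in blobs(red,60):
    x=(cc-K[:2,2])/K[0,0];th=np.hypot(*x);dc=np.r_[x/th*np.sin(th),np.cos(th)]
    o=-V[:3,:3].T@V[:3,3];w=V[:3,:3].T@dc;P=o+w*(.093-o[2])/w[2];print(st,cc,P.round(4),'tool',(A.T@(P-s['tool_pos'])).round(4))
E
```

```text
clock: 1.77
tool_pos: [0.5399, -0.0304, 0.2253]
eef_rot: [0.194, 0.981, -0.0, -0.0]
contact_force: [0.4, 0.4, 0.3]
opening: 0.998
finger_force: 0.0
clock: 2.02
tool_pos: [0.5392, -0.028, 0.2252]
eef_rot: [0.194, 0.981, 0.0, -0.001]
contact_force: [-0.4, 0.2, 0.6]
opening: 0.999
finger_force: 0.0
[ 0.13836082  0.58451256 -0.27685953  1.81999303  0.21745855  0.76765794
  0.92815353] [[309.70691629   0.         322.72323408]
 [  0.         309.70691629 202.44192414]
 [  0.           0.           1.        ]] [[ 0.379  0.925  0.001 -0.18 ]
 [ 0.881 -0.361  0.304 -0.526]
 [ 0.282 -0.115 -0.953  0.235]
 [ 0.     0.     0.     1.   ]]
[314  38  25  24 480] [325.77916667  49.39791667] [0.4167 0.0266 0.093 ] tool [0.1339 0.0039 0.1323]
[ 305  168   39   42 1266] [324.36966825 189.04107425] [ 0.5401 -0.0251  0.093 ] tool [1.000e-04 2.900e-03 1.322e-01]
[ 591  300   49  100 1968] [623.81148374 371.35162602] [1.2906 0.5294 0.093 ] tool [-0.4828  0.8015  0.1319]
```

View pics/w1.png

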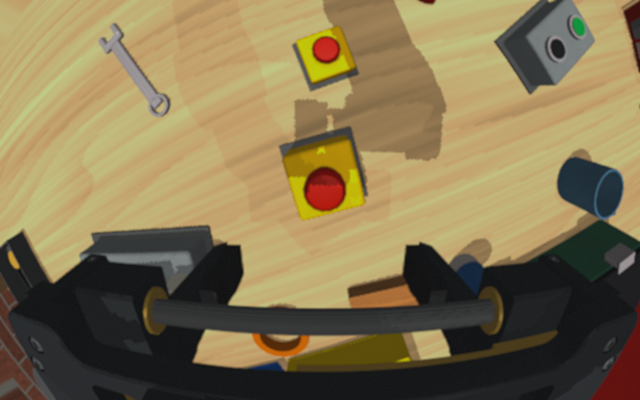

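The wrist view shows the large red head at (324,189), 2–3 mm off centre between the fingers at (230,270) and (420,270). The small twin is at (326,49). Descending.

```bash
python3 -m inch '1 0 0.002 0.02 0 0 0;1 0 0 0.02 0 0 0;1 0 0 0.02 0 0 0;1 0 0 0.02 0 0 0;1 0 0 0.02 0 0 0;1 0 0 0.015 0 0 0;1 0 0 0.01 0 0 0;1 0 0 0.01 0 0 0;1 0 0 0.009 0 0 0;1 0 0 0 0 0 0;1 0 0 0 0 0 0' 30
python3 -m inch '-1 0 0 0 0 0 0;-1 0 0 0 0 0 0;-1 0 0 0 0 0 0;-1 0 0 0 0 0 0;-1 0 0 0 0 0 0;-1 0 0 0 0 0 0;-1 0 0 0 0 0 0;-1 0 0 0 0 0 0;-1 0 0 0 0 0 0;-1 0 0 0 0 0 0' 30
```

```text
clock: 2.98
tool_pos: [0.5405, -0.0266, 0.0815]
eef_rot: [0.194, 0.981, 0.0, -0.0]
contact_force: [-0.3, -0.3, -0.4]
opening: 0.998
finger_force: 0.0
clock: 3.82
tool_pos: [0.5405, -0.0268, 0.0815]
eef_rot: [0.194, 0.981, 0.0, 0.0]
contact_force: [-0.3, 0.4, 0.2]
opening: 0.46
finger_force: 30.0
```

```bash
python3 -m inch '-1 0 0 -0.0015 0 0 0;-1 0 0 -0.0015 0 0 0;-1 0 0 -0.0015 0 0 0;-1 0 0 -0.0015 0 0 0;-1 0 0 -0.0015 0 0 0;-1 0 0 -0.0015 0 0 0'
python3 -m inch '-1 0 0 -0.001 0 0 0;-1 0 0 -0.001 0 0 0;-1 0 0 -0.001 0 0 0;-1 0 0 0 0 0 0;-1 0 0 0 0 0 0'
```

```text
clock: 4.32
tool_pos: [0.5405, -0.0268, 0.0905]
eef_rot: [0.194, 0.981, 0.0, -0.0]
contact_force: [2.0, -0.2, -7.7]
opening: 0.456
finger_force: 30.0
clock: 4.73
tool_pos: [0.5404, -0.0268, 0.0919]
eef_rot: [0.194, 0.981, 0.0, -0.001]
contact_force: [5.8, 1.3, -25.1]
opening: 0.46
finger_force: 30.0
```

It hit the hard stop (the pull rose to 25 N after about 10.5 mm). Release and rise.

```bash
python3 -m inch '1 0 0 0 0 0 0;1 0 0 0 0 0 0;1 0 0 0 0 0 0;1 0 0 0 0 0 0;1 0 0 0 0 0 0;1 0 0 0 0 0 0;1 0 0 0 0 0 0;1 0 0 -0.01 0 0 0;1 0 0 -0.02 0 0 0;1 0 0 -0.03 0 0 0;1 0 0 -0.03 0 0 0;1 0 0 -0.03 0 0 0;1 0 0 -0.01 0 0 0;1 0 0 0 0 0 0;1 0 0 0 0 0 0'
python3 - <<'E'
from plant import *
from h import *
s=get_state();c=camera_model('wrist');p,d=snapshot('wrist')
K=np.array(c['intrinsics']);V=np.array(c['view'])
q,_=snapshot('scene');cr=cv2.resize(q[160:260,240:380],(560,400),interpolation=cv2.INTER_CUBIC);cv2.imwrite('pics/s2.png',cr[:,:,::-1])
a=load('scene')[0]
for n,i in(('before',a),('after',q)):
    h=cv2.cvtColor(i,cv2.COLOR_RGB2HSV);red=((h[...,0]<6)|(h[...,0]>174))&(h[...,1]>170)&(h[...,2]>60);red[:,:290]=0;red[:,325:]=0
    for b,st,cc in blobs(red): print(n,st,cc)
E
```

```text
clock: 5.98
tool_pos: [0.5403, -0.027, 0.2237]
eef_rot: [0.194, 0.981, -0.0, 0.0]
contact_force: [0.4, -0.0, -0.2]
opening: 1.003
finger_force: 0.0
before [298 195  15  15 184] [304.84782609 202.35326087]
after [297 193  16  14 182] [304.58241758 199.02747253]
```

View pics/s2.png

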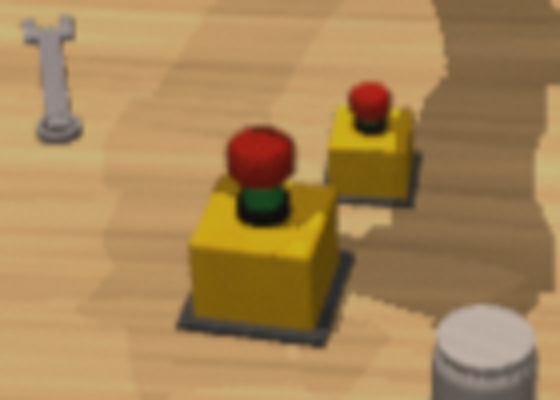

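The crop shows the large knob at (262,155) raised, with its shaft visible above the collar. The head rose 3.3 px, about 10 mm, matching the pull. On to the lever, with the gripper shut.

```bash
python3 -m inch '-1 -0.0178 -0.0299 0 0 0 0;-1 -0.0178 -0.0299 0 0 0 0;-1 -0.0178 -0.0299 0 0 0 0;-1 -0.0178 -0.0299 0 0 0 0;-1 -0.0178 -0.0299 0 0 0 0;-1 -0.0178 -0.0299 0 0 0 0;-1 -0.0178 -0.0299 0 0 0 0;-1 -0.0178 -0.0299 0 0 0 0;-1 0 0 0 0 0 -0.084;-1 0 0 0.02 0 0 0;-1 0 0 0.02 0 0 0;-1 0 0 0.01 0 0 0;-1 0 0 0 0 0 0;-1 0 0 0 0 0 0' 20
python3 - <<'E'
from plant import *
from h import *
p,d=snapshot('scene');P=cloud('scene',d);q,_=snapshot('wrist')
o=np.zeros((600,640,3),np.uint8);o[:200]=cv2.resize(q[:],(320,200))[:200].repeat(1,0) if 0 else 0
o[:400]=cv2.resize(p[130:255,100:300],(640,400),interpolation=cv2.INTER_CUBIC);o[400:,:320]=cv2.resize(q,(320,200));cv2.imwrite('pics/s3.png',o[:,:,::-1])
E
```

```text
clock: 7.25
tool_pos: [0.5804, -0.3018, 0.1723]
eef_rot: [0.153, 0.988, 0.0, -0.001]
contact_force: [-0.1, 0.1, 0.3]
opening: 0.003
finger_force: 0.0
```

View pics/s3.png

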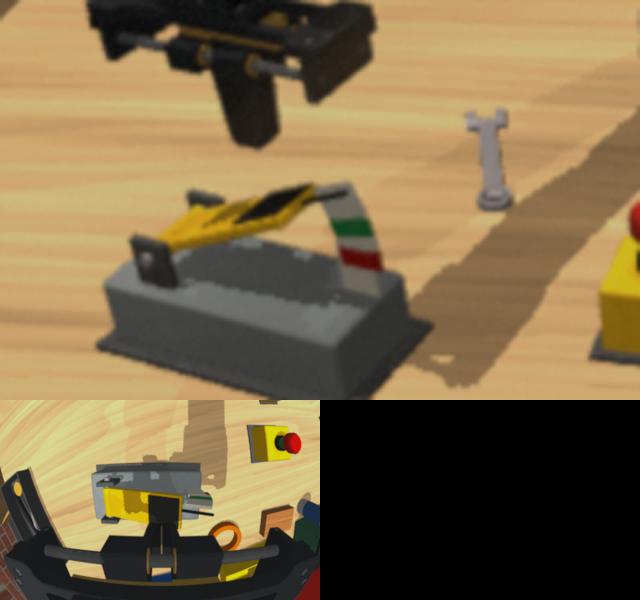

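The closed fingertips at (250,140) are above the black pad at (272,203); the released pointer is at (333,193), above the green at (350,227). Going down slowly, watching the force.

```bash
python3 -m inch '-1 0 0 0.007 0 0 0;-1 0 0 0.006 0 0 0;-1 0 0 0.003 0 0 0;-1 0 0 0 0 0 0;-1 0 0 0 0 0 0'
python3 -m inch '-1 0 0 0.002 0 0 0;-1 0 0 0.002 0 0 0;-1 0 0 0.002 0 0 0;-1 0 0 0 0 0 0'
python3 -m inch '-1 0 0 0.002 0 0 0;-1 0 0 0.002 0 0 0;-1 0 0 0.002 0 0 0;-1 0 0 0 0 0 0'
python3 -m inch '-1 0 0 0.002 0 0 0;-1 0 0 0.002 0 0 0;-1 0 0 0.002 0 0 0;-1 0 0 0 0 0 0'
```

```text
clock: 7.77
tool_pos: [0.5809, -0.3022, 0.1573]
eef_rot: [0.153, 0.988, 0.0, -0.0]
contact_force: [-0.1, 0.3, -0.2]
opening: 0.003
finger_force: 0.0
clock: 8.1
tool_pos: [0.5808, -0.3022, 0.151]
eef_rot: [0.153, 0.988, 0.0, -0.0]
contact_force: [0.5, 0.2, 0.3]
opening: 0.006
finger_force: 0.0
clock: 8.43
tool_pos: [0.5808, -0.3022, 0.145]
eef_rot: [0.153, 0.988, 0.0, -0.0]
contact_force: [-0.7, 0.5, 0.3]
opening: 0.004
finger_force: 0.0
clock: 8.77
tool_pos: [0.5807, -0.3022, 0.139]
eef_rot: [0.153, 0.988, 0.0, -0.0]
contact_force: [0.4, 0.0, -0.8]
opening: 0.001
finger_force: 0.0
```

```bash
cat > look.py <<'E'
import sys
from plant import *
from h import *
p,d=snapshot('scene');q,_=snapshot('top')
o=np.zeros((600,640,3),np.uint8)
o[:350]=cv2.resize(p[150:260,100:300],(640,350),interpolation=cv2.INTER_CUBIC);o[350:,:440]=cv2.resize(q[150:250,360:536],(440,250),interpolation=cv2.INTER_CUBIC);cv2.imwrite('pics/%s.png'%sys.argv[1],o[:,:,::-1])
E
python3 look.py s4
```

```text
(no output)
```

View pics/s4.png

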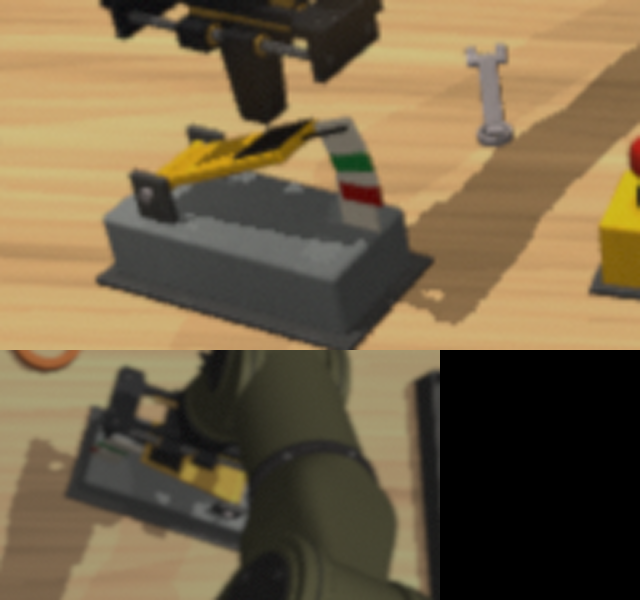

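```bash
python3 - <<'E'
from plant import *
from h import *
def pr(n,X):
    c=camera_model(n);x=np.array(c['view'])@np.r_[X,1];y=c['intrinsics']@x[:3];return (y[:2]/y[2]).round(1)
print('tip',pr('scene',[.5807,-.3022,.128]),pr('top',[.5807,-.3022,.128]))
for n in('scene','top'):
    p,d=load(n);h=cv2.cvtColor(p,cv2.COLOR_RGB2HSV);P=cloud(n,d)
    m=np.zeros(d.shape,bool)
    if n=='top': m[178:203,415:440]=1
    else: m[183:205,160:205]=1
    m&=(h[...,2]<55)
    for b,st,cc in blobs(m,10):
        q=P[b&(d>0)];print(n,st,cc.round(1),ray(n,*cc,.134).round(4),np.median(q,0).round(3))
print('pad predicted',pr('top',[.5807,-.3022,.134]),pr('scene',[.5807,-.3022,.134]))
# lever surface points by depth in top
p,d=load('top');P=cloud('top',d);m=np.zeros(d.shape,bool);m[175:215,410:472]=1;m&=(P[...,2]>.08);q=P[m]
c0=np.array([.5707,-.3337]);u=np.array([.303,.953]);w=np.array([.953,-.303]);l=(q[:,:2]-c0)@np.c_[w,u]
for a in np.arange(-.08,.12,.01):
    k=(l[:,1]>=a)&(l[:,1]<a+.01)
    if k.sum()>3: print(round(a,2),np.percentile(l[k,0],[5,50,95]).round(3),np.percentile(q[k,2],[10,50,90]).round(3))
E
```

```text
tip [184.3 195.3] [426.9 189.7]
scene [176 189  18  10  65] [184.6 193.4] [ 0.582  -0.2999  0.134 ] [ 0.586 -0.298  0.138]
top [420 181  14  17 160] [426.8 189. ] [ 0.5812 -0.3005  0.134 ] [ 0.581 -0.3    0.136]
pad predicted [427.4 189.2] [183.8 193.1]
-0.08 [-0.033  0.03   0.037] [0.091 0.099 0.103]
-0.07 [-0.032  0.004  0.035] [0.088 0.094 0.099]
-0.06 [-0.036  0.001  0.034] [0.088 0.094 0.099]
-0.05 [-0.035 -0.001  0.033] [0.091 0.097 0.101]
-0.04 [-0.023 -0.002  0.021] [0.098 0.101 0.105]
-0.03 [-0.022 -0.002  0.023] [0.103 0.106 0.109]
-0.02 [-0.023 -0.002  0.022] [0.107 0.112 0.115]
-0.01 [-0.024  0.002  0.023] [0.111 0.115 0.118]
-0.0 [-0.024 -0.     0.022] [0.116 0.12  0.122]
0.01 [-0.024 -0.003  0.021] [0.122 0.126 0.13 ]
0.02 [-0.023 -0.001  0.021] [0.126 0.13  0.135]
0.03 [-0.023 -0.002  0.02 ] [0.13  0.135 0.139]
0.04 [-0.023 -0.001  0.021] [0.136 0.139 0.143]
0.05 [-0.022 -0.001  0.023] [0.135 0.14  0.145]
0.06 [-0.015 -0.012 -0.003] [0.139 0.143 0.147]
0.07 [-0.016 -0.015 -0.004] [0.126 0.146 0.151]
0.08 [-0.015 -0.009 -0.002] [0.148 0.152 0.155]
```

```bash
python3 -c "
from plant import r;print(r.nose_length)"
python3 -m inch '-1 0 0 0.001 0 0 0;-1 0 0 0.001 0 0 0;-1 0 0 0.001 0 0 0;-1 0 0 0 0 0 0'
python3 -m inch '-1 0 0 0.001 0 0 0;-1 0 0 0.001 0 0 0;-1 0 0 0.001 0 0 0;-1 0 0 0 0 0 0'
```

```text
0.011
clock: 9.2
tool_pos: [0.5809, -0.3022, 0.1363]
eef_rot: [0.153, 0.988, 0.0, -0.0]
contact_force: [1.4, 0.3, -0.4]
opening: 0.007
finger_force: 0.0
clock: 9.53
tool_pos: [0.5809, -0.3022, 0.1332]
eef_rot: [0.153, 0.988, 0.0, -0.0]
contact_force: [-0.8, -0.0, -0.1]
opening: 0.008
finger_force: 0.0
```

```bash
python3 - <<'E'
from plant import *
from h import *
p,d=snapshot('scene');P=cloud('scene',d);np.savez('/tmp/now.npz',p=p,d=d)
c0=np.array([.5809,-.3022])
m=(np.abs(P[...,0]-c0[0])<.03)&(np.abs(P[...,1]-c0[1])<.03)&(d>0)
for z in np.arange(.10,.20,.006):
    k=m&(P[...,2]>=z)&(P[...,2]<z+.006);q=P[k]
    if len(q)>2:print(round(z,3),len(q),q.mean(0).round(3),np.ptp(q[:,:2],axis=0).round(3),p[k].mean(0).round())
E
python3 look.py s5
```

```text
0.112 9 [ 0.584 -0.327  0.117] [0.046 0.014] [142. 108.  28.]
0.118 31 [ 0.584 -0.325  0.121] [0.051 0.021] [147. 112.  22.]
0.124 43 [ 0.593 -0.313  0.128] [0.047 0.027] [104.  79.  21.]
0.13 49 [ 0.59  -0.3    0.133] [0.051 0.042] [81. 64. 26.]
0.136 81 [ 0.591 -0.286  0.139] [0.049 0.031] [89. 69. 22.]
0.142 46 [ 0.589 -0.284  0.144] [0.044 0.041] [70. 55. 22.]
0.148 24 [ 0.587 -0.302  0.151] [0.021 0.032] [49. 42. 31.]
0.154 35 [ 0.587 -0.298  0.157] [0.024 0.032] [37. 32. 25.]
0.16 36 [ 0.588 -0.299  0.163] [0.019 0.033] [37. 32. 24.]
0.166 34 [ 0.587 -0.3    0.169] [0.019 0.034] [38. 32. 25.]
0.172 42 [ 0.587 -0.297  0.175] [0.02  0.034] [40. 33. 25.]
0.178 38 [ 0.587 -0.3    0.181] [0.02  0.037] [43. 36. 27.]
0.184 33 [ 0.588 -0.3    0.187] [0.016 0.036] [38. 31. 24.]
0.19 48 [ 0.587 -0.3    0.192] [0.022 0.038] [42. 35. 27.]
0.196 18 [ 0.589 -0.295  0.198] [0.017 0.039] [40. 34. 27.]
```

View pics/s5.png

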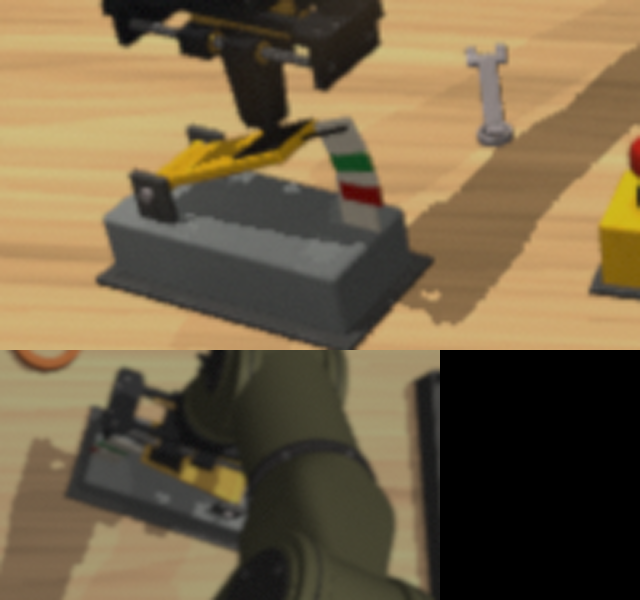

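The fingertips at (265,128) are just above the pad; the closed tips stand higher than assumed. The pointer has not moved. Continuing until contact.

```bash
python3 -m inch '-1 0 0 0.001 0 0 0;-1 0 0 0.001 0 0 0;-1 0 0 0 0 0 0'
python3 -m inch '-1 0 0 0.001 0 0 0;-1 0 0 0.001 0 0 0;-1 0 0 0 0 0 0'
python3 -m inch '-1 0 0 0.001 0 0 0;-1 0 0 0.001 0 0 0;-1 0 0 0 0 0 0'
```

```text
clock: 9.93
tool_pos: [0.5809, -0.3022, 0.1313]
eef_rot: [0.153, 0.988, 0.0, -0.0]
contact_force: [-0.2, 0.1, 0.1]
opening: 0.006
finger_force: 0.0
clock: 10.18
tool_pos: [0.5809, -0.3022, 0.1292]
eef_rot: [0.153, 0.988, 0.0, -0.0]
contact_force: [0.1, 0.2, -1.0]
opening: 0.006
finger_force: 0.0
clock: 10.43
tool_pos: [0.5809, -0.3022, 0.1272]
eef_rot: [0.153, 0.988, 0.0, -0.0]
contact_force: [-0.5, -0.7, -0.6]
opening: 0.004
finger_force: 0.0
```

```bash
python3 -m inch '-1 0 0 0.001 0 0 0;-1 0 0 0.001 0 0 0;-1 0 0 0 0 0 0'
python3 -m inch '-1 0 0 0.001 0 0 0;-1 0 0 0.001 0 0 0;-1 0 0 0 0 0 0'
python3 look.py s6;python3 - <<'E'
from h import *
a=load('scene')[0].astype(int)
import cv2
E
```

```text
clock: 10.68
tool_pos: [0.5809, -0.3022, 0.1252]
eef_rot: [0.153, 0.988, 0.0, -0.0]
contact_force: [-0.5, 0.8, 0.4]
opening: 0.005
finger_force: 0.0
clock: 10.93
tool_pos: [0.5813, -0.302, 0.1238]
eef_rot: [0.153, 0.988, 0.0, 0.0]
contact_force: [-1.2, 1.3, 3.7]
opening: 0.003
finger_force: 1.6
```

View pics/s6.png

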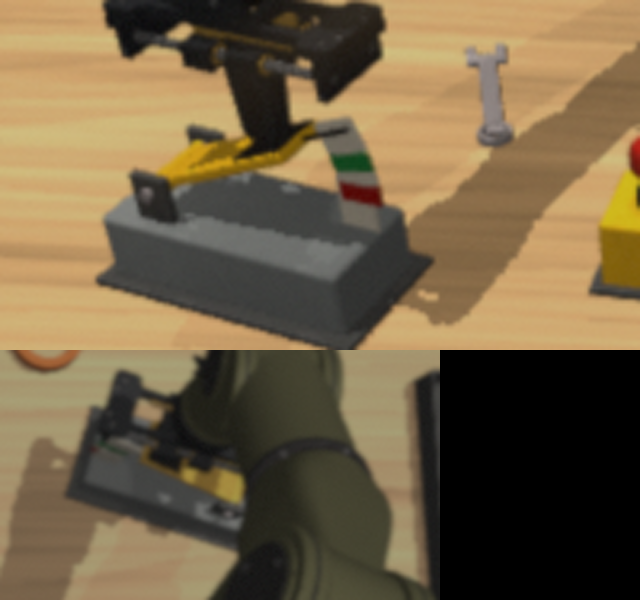

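Contact came at TCP z 0.124, with the closed fingertips on the pad at (270,145). With the body's long side along the lever, pressing 20+ mm more would bring it close to the scale plate at (345,125). I'll lift, turn 90° so the narrow side faces the plate, and shift slightly toward the hinge.

```bash
python3 -c "
from plant import *;import numpy as np
s=get_state();print(np.round(s['q'],2));V=np.array(camera_model('wrist')['view']);print(-V[:3,:3].T@V[:3,3]-s['tool_pos'])"
python3 -m inch '-1 0 0 -0.01 0 0 0;-1 0 0 -0.02 0 0 0;-1 0 0 -0.02 0 0 0;-1 0 0 0 0 0 -0.12;-1 0 0 0 0 0 -0.12'
python3 -c "
from plant import *;import numpy as np
s=get_state();print(np.round(s['q'],2))"
```

```text
[ 0.56  0.86 -0.29  1.55  0.31  0.78  1.41]
[-0.07573705  0.0250203   0.15877652]
clock: 11.45
tool_pos: [0.582, -0.303, 0.1757]
eef_rot: [0.031, 1.0, -0.001, 0.001]
contact_force: [-0.7, 0.2, 0.0]
opening: 0.007
finger_force: 0.0
[ 0.6   0.8  -0.37  1.51  0.35  0.89  1.63]
```

```bash
python3 -m inch '-1 0 0 0 0 0 0.1207;-1 0 0 0 0 0 0.1207;-1 0 0 0 0 0 0.1207;-1 0 0 0 0 0 0.1207;-1 0 0 0 0 0 0.1207;-1 0 0 0 0 0 0.1207;-1 0 0 0 0 0 0.1207;-1 0 0 0 0 0 0.1207;-1 0 0 0 0 0 0.1207;-1 0 0 0 0 0 0.1207;-1 0 0 0 0 0 0.1207;-1 0 0 0 0 0 0.1207;-1 0 0 0 0 0 0.1207;-1 0 0 0 0 0 0.1207;-1 0 0 0 0 0 0.1207;-1 0 0 0 0 0 0;-1 0 0 0 0 0 0'
python3 -c "
from plant import *;import numpy as np
from scipy.spatial.transform import Rotation as R
s=get_state();print(np.round(s['q'],2));A=R.from_quat(s['eef_rot']).as_matrix();print(A.round(3),A.T@(np.array([.5792,-.3070,s['tool_pos'][2]])-s['tool_pos']))"
```

```text
clock: 12.87
tool_pos: [0.5811, -0.3022, 0.1738]
eef_rot: [0.806, 0.592, -0.0, 0.0]
contact_force: [0.1, -0.3, -0.6]
opening: 0.003
finger_force: 0.0
[ 0.34  0.79  0.14  1.53 -0.13  0.83  0.22]
[[ 0.298  0.954 -0.   ]
 [ 0.954 -0.298 -0.   ]
 [-0.     0.    -1.   ]] [-5.12963829e-03 -4.19212700e-04  1.36962333e-06]
```

```bash
python3 -m inch '-1 -0.005 0 0.01 0 0 0;-1 0 0 0.015 0 0 0;-1 0 0 0.012 0 0 0;-1 0 0 0.006 0 0 0;-1 0 0 0.004 0 0 0;-1 0 0 0.003 0 0 0;-1 0 0 0 0 0 0'
python3 -m inch '-1 0 0 0.001 0 0 0;-1 0 0 0.001 0 0 0;-1 0 0 0 0 0 0'
python3 -m inch '-1 0 0 0.001 0 0 0;-1 0 0 0.001 0 0 0;-1 0 0 0 0 0 0'
python3 -m inch '-1 0 0 0.001 0 0 0;-1 0 0 0.001 0 0 0;-1 0 0 0 0 0 0'
```

```text
clock: 13.45
tool_pos: [0.5794, -0.3071, 0.1231]
eef_rot: [0.807, 0.591, -0.0, -0.0]
contact_force: [-0.8, -0.9, 0.3]
opening: 0.003
finger_force: 0.0
clock: 13.7
tool_pos: [0.58, -0.3072, 0.1222]
eef_rot: [0.807, 0.591, 0.0, 0.001]
contact_force: [-0.4, 0.8, 3.5]
opening: 0.006
finger_force: 1.5
clock: 13.95
tool_pos: [0.5802, -0.307, 0.1199]
eef_rot: [0.807, 0.591, 0.001, 0.001]
contact_force: [0.6, 0.9, 4.4]
opening: 0.007
finger_force: 1.8
clock: 14.2
tool_pos: [0.5801, -0.307, 0.1175]
eef_rot: [0.807, 0.591, 0.0, 0.0]
contact_force: [1.4, 0.5, 4.8]
opening: 0.006
finger_force: 2.0
```

```bash
python3 -m inch '-1 0 0 0.0015 0 0 0;-1 0 0 0.0015 0 0 0;-1 0 0 0.0015 0 0 0;-1 0 0 0.0015 0 0 0;-1 0 0 0.0015 0 0 0;-1 0 0 0.0015 0 0 0;-1 0 0 0.0015 0 0 0;-1 0 0 0.0015 0 0 0;-1 0 0 0 0 0 0'
python3 -m inch '-1 0 0 0.001 0 0 0;-1 0 0 0.001 0 0 0;-1 0 0 0.001 0 0 0;-1 0 0 0 0 0 0'
python3 look.py s7
```

```text
clock: 14.95
tool_pos: [0.5803, -0.306, 0.1057]
eef_rot: [0.807, 0.591, 0.001, -0.0]
contact_force: [0.4, 2.3, 7.8]
opening: 0.003
finger_force: 3.2
clock: 15.28
tool_pos: [0.5805, -0.3055, 0.1029]
eef_rot: [0.806, 0.591, 0.001, -0.0]
contact_force: [0.6, 2.6, 8.2]
opening: 0.006
finger_force: 3.5
```

View pics/s7.png

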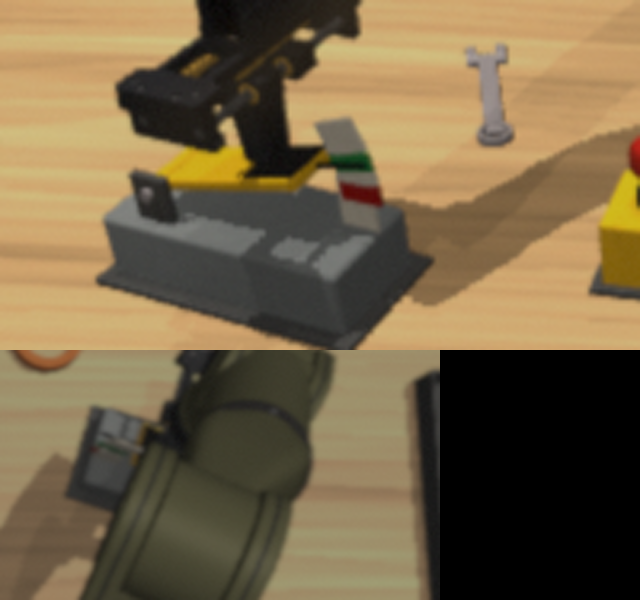

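The pointer at (345,161) lies across the green field, which spans about (330–372, 153–172) in the crop. I'll check numerically where it sits in that field.

```bash
python3 - <<'E'
from plant import *
from h import *
a=load('scene')[0];b,_=snapshot('scene')
ha=cv2.cvtColor(a,cv2.COLOR_RGB2HSV);hb=cv2.cvtColor(b,cv2.COLOR_RGB2HSV)
g=(ha[...,0]>45)&(ha[...,0]<90)&(ha[...,1]>90);g[:185]=0;g[215:]=0;g[:,:190]=0;g[:,225:]=0
for c in range(200,219):
    r=np.where(g[:,c])[0]; col=b[190:212,c].astype(int).sum(1)
    print(c,(r.min(),r.max()) if len(r) else None,'dark',190+np.where(col<130)[0],col.tolist())
# pointer by geometry: project pointer tip line for thetas
V=np.array(camera_model('scene')['view']);K=camera_model('scene')['intrinsics']
c0=np.array([.5707,-.3337]);u=np.array([.303,.953]);w=np.array([.953,-.303])
for z in(.155,):
    pass
for th in(0,.1,.15,.2,.25,.3):
    an=.42-th;out=[]
    for L in(.135,.15):
        xy=c0+u*(-.060+L*np.cos(an))+w*(-.008);X=np.r_[xy,.085+L*np.sin(an),1];y=K@(V@X)[:3];out.append((y[:2]/y[2]).round(1))
    print(th,out)
s=get_state();print(s['clock'],s['tool_pos'],s['contact_force'])
E
```

```text
200 None dark [] [308, 317, 331, 374, 413, 302, 147, 168, 204, 210, 180, 130, 233, 415, 490, 499, 495, 484, 434, 314, 214, 202]
201 None dark [] [310, 308, 310, 316, 320, 268, 225, 243, 229, 205, 187, 143, 242, 422, 496, 500, 499, 487, 463, 343, 226, 202]
202 None dark [] [305, 310, 306, 309, 307, 306, 299, 285, 237, 199, 201, 157, 240, 421, 492, 499, 497, 488, 468, 376, 255, 201]
203 None dark [201] [308, 305, 306, 305, 308, 311, 312, 299, 223, 162, 158, 127, 224, 409, 488, 495, 492, 483, 468, 412, 294, 212]
204 (np.int64(199), np.int64(201)) dark [200 201] [314, 309, 307, 308, 309, 310, 313, 301, 230, 151, 110, 86, 168, 359, 441, 454, 454, 453, 447, 408, 301, 213]
205 (np.int64(199), np.int64(202)) dark [200 201 202] [309, 307, 308, 309, 306, 310, 311, 305, 241, 159, 101, 67, 84, 197, 311, 337, 341, 346, 353, 362, 288, 239]
206 (np.int64(199), np.int64(203)) dark [200 201 202] [309, 309, 306, 307, 309, 311, 308, 302, 232, 147, 107, 64, 79, 156, 270, 305, 277, 219, 203, 211, 222, 244]
207 (np.int64(199), np.int64(203)) dark [200 201 202 209 210] [312, 311, 309, 310, 305, 310, 310, 3
[... 1553 characters left out ...]
 256, 245, 297, 312, 311, 303, 236, 144, 109, 106]
217 None dark [210 211] [517, 514, 506, 505, 498, 503, 511, 512, 507, 497, 488, 467, 408, 389, 380, 356, 338, 319, 243, 152, 121, 103]
218 None dark [] [513, 513, 511, 506, 501, 499, 506, 511, 510, 510, 501, 487, 472, 476, 476, 451, 423, 395, 307, 221, 190, 163]
0 [array([196.3, 191.8]), array([200.9, 190.7])]
0.1 [array([199. , 196.7]), array([203.9, 196.3])]
0.15 [array([200.2, 199.2]), array([205.2, 199.1])]
0.2 [array([201.2, 201.7]), array([206.3, 201.9])]
0.25 [array([202.1, 204.2]), array([207.3, 204.6])]
0.3 [array([202.9, 206.6]), array([208.2, 207.4])]
15.4333 [ 0.58043503 -0.30557191  0.10299413] [0.27688477 3.76538038 7.84897928]
```

The pointer sits at row 201.5, with the green field spanning rows 198.5–203.5: mid-green, about 0.19–0.20 rad, and the force agrees. Hold for over 4 s.

```bash

python3 -m inch '-1 0 0 0 0 0 0;-1 0 0 0 0 0 0;-1 0 0 0 0 0 0;-1 0 0 0 0 0 0;-1 0 0 0 0 0 0;-1 0 0 0 0 0 0;-1 0 0 0 0 0 0;-1 0 0 0 0 0 0;-1 0 0 0 0 0 0;-1 0 0 0 0 0 0;-1 0 0 0 0 0 0;-1 0 0 0 0 0 0;-1 0 0 0 0 0 0;-1 0 0 0 0 0 0;-1 0 0 0 0 0 0;-1 0 0 0 0 0 0;-1 0 0 0 0 0 0;-1 0 0 0 0 0 0;-1 0 0 0 0 0 0;-1 0 0 0 0 0 0'
python3 -m inch '-1 0 0 0 0 0 0;-1 0 0 0 0 0 0;-1 0 0 0 0 0 0;-1 0 0 0 0 0 0;-1 0 0 0 0 0 0;-1 0 0 0 0 0 0;-1 0 0 0 0 0 0;-1 0 0 0 0 0 0;-1 0 0 0 0 0 0;-1 0 0 0 0 0 0;-1 0 0 0 0 0 0;-1 0 0 0 0 0 0;-1 0 0 0 0 0 0;-1 0 0 0 0 0 0;-1 0 0 0 0 0 0;-1 0 0 0 0 0 0;-1 0 0 0 0 0 0;-1 0 0 0 0 0 0;-1 0 0 0 0 0 0;-1 0 0 0 0 0 0'
python3 -m inch '-1 0 0 0 0 0 0;-1 0 0 0 0 0 0;-1 0 0 0 0 0 0;-1 0 0 0 0 0 0;-1 0 0 0 0 0 0;-1 0 0 0 0 0 0;-1 0 0 0 0 0 0;-1 0 0 0 0 0 0;-1 0 0 0 0 0 0;-1 0 0 0 0 0 0'
python3 - <<'E'
from plant import *
from h import *
b,_=snapshot('scene');print([int(b[190:212,c].astype(int).sum(1)[5:16].argmin()+195) for c in range(204,214)])
h=cv2.cvtColor(b,cv2.COLOR_RGB2HSV);red=((h[...,0]<6)|(h[...,0]>174))&(h[...,1]>170)&(h[...,2]>60);red[:,:290]=0;red[:,325:]=0
print([(st,cc) for _,st,cc in blobs(red)])
E
```

```text
clock: 17.1
tool_pos: [0.5805, -0.3056, 0.103]
eef_rot: [0.806, 0.591, 0.001, -0.0]
contact_force: [-0.4, 3.1, 9.2]
opening: 0.005
finger_force: 3.5
clock: 18.77
tool_pos: [0.5805, -0.3056, 0.103]
eef_rot: [0.806, 0.591, 0.001, -0.0]
contact_force: [-0.0, 2.8, 8.2]
opening: 0.006
finger_force: 3.5
clock: 19.6
tool_pos: [0.5804, -0.3056, 0.103]
eef_rot: [0.806, 0.591, 0.001, -0.0]
contact_force: [0.5, 2.3, 8.8]
opening: 0.004
finger_force: 3.5
[201, 201, 201, 202, 202, 201, 201, 201, 201, 201]
[(array([297, 192,  16,  15, 193], dtype=int32), array([304.53367876, 198.4611399 ]))]
```

```bash
python3 -c "
from plant import r;print(r.finish_job())"
```

```text
the job is handed in; nothing more can be done
None
```

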